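# Find the hidden release notch and hold the reed stop back

## Robot

A 6-joint arm with a two-finger parallel gripper is mounted at the origin on the work surface. World frame = base frame: x ahead of the robot, y to its left, z up, the work surface at z = 0. Lengths are in mm, angles in degrees, forces in N, time in s.
With the tool pointing down it reaches from about 300 to 850 mm from the base axis. Payload 4.2 kg.
Tool frame: the origin (TCP) lies at the very end of the fingers, on their centre line; the grasp point (between the pads) lies 19 mm behind it (env.grasp_offset is the distance from the TCP to the grasp point, in mm); z points along the fingers, y is the line along which they close (so a half turn about z gives the same grasp; the last joint's range is limited). The gripper opens to 91 mm and grips with 3 to 60 N. Pads are 32 mm wide; open, the fingers measure 118 mm over their backs; the gripper's body (76 mm by 178 mm) begins 60 mm behind the grasp point.
Start: joints at [-68.182, 18.312, 89.639, -0, 72.044, -1.146], TCP at [224.344, -529.446, 213.976] pointing down, gripper open.
Joint ranges: [-177.97, 177.97], [-48.28, 115.42], [12.27, 149.76], [-77.06, 257.06], [2.81, 150.46], [-146.56, 146.56]. Speed limits (degrees/s): [147.25, 147.25, 180, 180, 180, 180].

## Interface

Orientations are given as [roll, pitch, yaw] about the fixed x, y, z axes, in that order (R = Rz(yaw) Ry(pitch) Rx(roll)).
In Python, from workcell import env gives the robot as it stands. The module is installed in compiled form; this text tells all that it offers.
- The arm moves only by the tool send_rows, never from a script. Its argument "motion" is a list of rows, each an object of numbers: "tx", "ty", "tz": the shift along the tool's x, y, z in units of 500 mm (1.0 is 500 mm); "rx", "ry", "rz": the turn, a rotation vector about the tool's x, y, z in units of 30 degrees (1.0 is 30 degrees); "gripper": the closure, from -1 (fully open) to 1 (shut). In form: [{"tx": .., "ty": .., "tz": .., "rx": .., "ry": .., "rz": .., "gripper": ..}, ...]. A call has 1 to 12 rows; each row shifts and turns the commanded pose from where the row before left it, along the tool's axes as they then stand; what a row does not reach is not made up. A row lasts 1/8 s, in which the tool goes at most 62.5 mm and 10.7 degrees, less where a joint would pass 70% of its speed; a pose out of reach is approached as far as the arm can. A call with a number of a shift or a turn outside -1 to 1 is refused whole. A call with a gripper value outside its range is refused whole. The fingers move at their own pace and stop on an object; "grip_force" is the grip in N (left out, the last holds). Time passes only in rows, so rows that do not move let the fingers close. It gives the time, the measured TCP pose, the force, the opening and the grip force at its end, in the units of the state.
- env.state(): the state, without advancing time (a new reading comes with each control period).
- env.grab_frame(name): name is "scene" or "side" or "wrist"; returns a dict with "frame" (400x640x3 uint8, red, green, blue), "vertical_fov" (degrees; the focal length in pixels is half the picture's height over the tangent of half this angle, whatever the lens; pixels are square), "cx", "cy" (the principal point, pixels), "rvec" (rotation vector, rad) and "tvec" (3), from world to camera coordinates, as OpenCV has them; the wrist camera has in their place "T_tool_cam" (4x4, takes a point from camera to tool coordinates, whose origin is the TCP and whose axes are the flange's). Camera axes: x right, y down, z forward; pixel columns grow to the right and rows downward; lengths in mm; the calibration is good to about 2 mm. A picture is of the moment at which its call begins: read the wrist's pose just before it. There is no depth.
- env.job_done(): hands the job in; it is judged then, once.
The state is a dict: "time_s": time; "qpos": joint angles; "qvel": joint speeds; "effort": joint torques, N m; "ee_pos": TCP position; "ee_rot": TCP orientation; "force": force on the tool from outside, world axes, zero at the start; "torque": the same for the moment, N m; "gripper_width": finger opening in mm; "gripper_force": force on a finger pad.
Only numpy, scipy, OpenCV 4.12 (cv2) and the standard library are available. Lean on these libraries where they do the work, as an engineer would, in place of code of your own. Each camera call takes 0.05 s, during which the arm holds its last target. There are 200 camera calls.

## Task

Put a shut fingertip down on the black top edge of the clamp rail and sweep it along until you feel the hidden notch, then press the sprung key inside the notch fully down so that the black reed stop draws back off the valve plate. Use a moderate touch, do not push the stop itself, lift or pinch nothing and leave the valve plates and everything else where they are. Finish while still holding the key fully down: the program ends with the fingertip pressing it.

Things in the scene. Friction and masses are not known exactly. Their poses are not given: they have to be found in the camera images.
- clamp_rail: Fixed clamp rail on the dark slate shelf (top at z 20 mm). Origin under the middle of the rail, on the underside of its base plate; y along the rail, x across it towards the valve plate, z up. Base plate 10 mm thick, x -35 to 155, y -210 to 210 mm. On it an aluminium rail body, x -20 to 20 mm, top at z 30 mm, with blue end blocks (y 90 to 210 mm either side, tops at z 52.5 mm)
- edge_mid (a point): middle of the black edge strip's flat top, at rail x 0, y 0, z 50 mm, axes as the rail's. The strip is 24 mm across (x), shows from y -90 to 90 mm between the end blocks and stands 20 mm above the rail body. It has one hidden notch, cut right across it (open to -x and +x), 44 mm long in y, upright walls; its centre lies anywhere from y -55 to 55 mm, not given: feel for it. It does not shift when pushed
- edge_start (a point): point on the strip's top at rail y -75 mm, a good place to start feeling: the strip is always solid from y -90 to -77 mm (and from 77 to 90 mm at the other end)
- release_key (a joint): the dark grey release key: a bar 22 mm across under the strip, bare only in the notch, where it fills the floor; top 5 mm below the strip's top when up, 13 mm below when fully down. 0 = up, 0.008 m = fully down on its stop; a spring pushes it up with 3 N at the top and 7 N fully down, and it comes back up when let go
- reed_stop: black acetal bar, 26 mm wide, on the rail's +x side, below the strip; axes and origin are those of clamp_rail while the key is up. Its tip lies at x 62 mm, z 22.5 to 28.5 mm, 14 mm over the valve plate's rim. The key draws it back to -x by twice the key's travel (16 mm), off the plate. Not to be pushed by hand
- valve_plate: the valve plate in the clamp's nest between three brass pins, behind the rail: polished steel disc 74 mm across and 9 mm thick; origin at the centre of its underside; stays where it lies
- plate_b: a loose polished steel valve plate, disc 74 mm across and 9 mm thick, lying flat; origin at the centre of its underside; leave it alone (on the clamp's base plate, rail's +y side)
- plate_c: a loose polished steel valve plate, disc 74 mm across and 9 mm thick, lying flat; origin at the centre of its underside; leave it alone
- plate_d: a loose polished steel valve plate, disc 74 mm across and 9 mm thick, lying flat; origin at the centre of its underside; leave it alone
- brass_pin: a loose brass alignment pin, 50 mm high, standing on a 22 mm foot on the clamp's base plate (rail's -y side); origin at the centre of its underside; leave it alone
- block_set: a set of steel thickness blocks in a wooden holder, 75 x 130 x 46 mm; origin at the centre of its underside; leave it alone
- oil_bottle: a closed white bottle with a red cap, 54 mm across, 120 mm high; origin at the centre of its underside; leave it alone
- soft_brush: a brush lying on the shelf, handle towards its -x; leave it alone

How it is judged:
By the outcome, as a careful person would: the job done as asked, in the order asked, and still so for the second after the job is handed in, while the arm keeps its last pose, push and grip.
It also fails if it takes over 51 s, if anything falls off the work surface, if the arm or the gripper's body presses on something with over 40 N, if the wrist force passes 120 N, or if a joint passes its speed limit or range.

## Working session

There is one attempt and no reset: what is moved stays moved. The work goes in short steps, Python scripts to look and compute and a tool call to move; the robot and the scene stay as the last step left them, time stands still between calls to the robot, and variables do not carry over. Pictures are saved under pics/ and viewed, at most 10 in all, crops included, and the job is handed in when it is done.

Besides the shell and the picture viewer there is one more tool, called as name(argument=value, ...) on one line, values as JSON. send_rows: Moves the arm, as the interface text tells. Shifts and turns lie within -1 to 1; 1 stands for 500 mm of shift or 30 degrees of turn. Its arguments: {"type":"object","properties":{"motion":{"type":"array"},"grip_force":{"type":"number"}},"required":["motion"]}

```bash
mkdir -p pics; cat > h.py <<'E'
import numpy as np, cv2
from workcell import env
def save(n,f): cv2.imwrite(f"pics/{n}.png",cv2.cvtColor(f["frame"],cv2.COLOR_RGB2BGR))
def ray(f,u,v,z):
    F=200/np.tan(np.radians(f["vertical_fov"])/2)
    R=cv2.Rodrigues(np.array(f["rvec"],float))[0]; t=np.array(f["tvec"],float).ravel()
    o=-R.T@t; d=R.T@np.array([(u-f["cx"])/F,(v-f["cy"])/F,1.])
    return o+d*(z-o[2])/d[2]
E
python3 - <<'E'
from h import *
import pickle
for n in("scene","side"):
    f=env.grab_frame(n); save(n,f); pickle.dump(f,open(n+".pkl","wb"))
    print(n,f["vertical_fov"],f["cx"],f["cy"],f["frame"].shape)
print(env.state())
E
```

```text
scene 53.06069936600794 309.85427382859666 200.0608416968763 (400, 640, 3)
side 49.6290719498213 317.93791690360496 202.7198651435062 (400, 640, 3)
{'time_s': 0.1, 'qpos': array([-6.81793415e+01,  1.83461458e+01,  8.96995536e+01,  1.83526319e-03,
        7.20448317e+01, -1.14487666e+00]), 'qvel': array([-0.12385858, -0.17040402, -0.12109204,  0.08037187, -0.05628692,
        0.01393401]), 'effort': array([ 3.28898486e-04, -4.13333344e+01, -2.32509971e+01,  7.28349318e-02,
        4.21501428e-02, -5.96538644e-05]), 'ee_pos': array([ 224.20048574, -528.98935523,  213.22180177]), 'ee_rot': array([-1.79909522e+02, -3.55349605e-03,  2.29649653e+01]), 'force': array([ 0.23584736,  0.15068319, -0.78492393]), 'torque': array([0.04237135, 0.06755319, 0.00834518]), 'gripper_force': 0.0, 'gripper_width': 91.24399928214203}
```

View pics/scene.png

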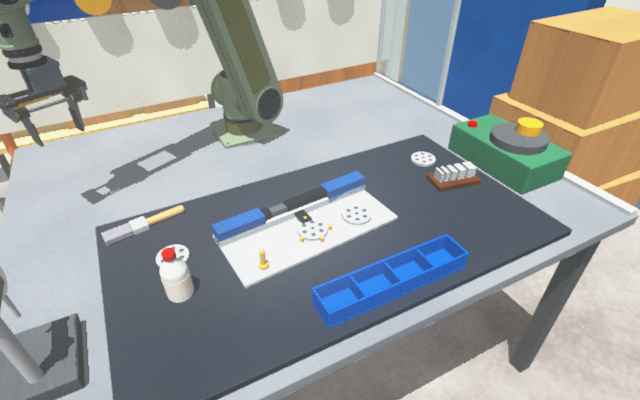

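View pics/side.png

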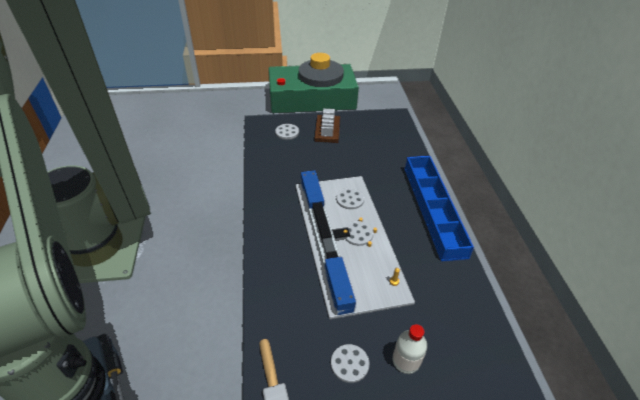

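The rail runs between blue end blocks at scene (240,222) and (343,184), side (341,285) and (312,190). I'll enlarge this area and measure the blocks.

```bash
python3 - <<'E'
from h import *
import pickle
for n,(x0,x1,y0,y1) in dict(scene=(205,380,165,250),side=(290,390,165,315)).items():
    f=pickle.load(open(n+".pkl","rb")); im=f["frame"]
    hsv=cv2.cvtColor(im,cv2.COLOR_RGB2HSV)
    m=cv2.inRange(hsv,(100,120,50),(125,255,255)); 
    mm=np.zeros_like(m); mm[y0:y1,x0:x1]=m[y0:y1,x0:x1]
    for c in cv2.findContours(mm,cv2.RETR_EXTERNAL,cv2.CHAIN_APPROX_NONE)[0]:
        if cv2.contourArea(c)>100:
            p=cv2.approxPolyDP(cv2.convexHull(c),1.5,True)[:,0]
            print(n,[(tuple(map(int,q)),ray(f,*q,72.5)[:2].round().tolist()) for q in p])
    # white base plate corners
    m=cv2.inRange(hsv,(0,0,150),(180,50,255)); m=cv2.morphologyEx(m,cv2.MORPH_OPEN,np.ones((3,3)))
    s=4 if n=="scene" else 4
    c=cv2.resize(im[y0:y1,x0:x1],None,fx=s,fy=s,interpolation=cv2.INTER_CUBIC)
    cv2.imwrite(f"pics/{n}_c.png",c[:,:,::-1])
E
```

```text
scene [((264, 215), [583.0, -142.0]), ((264, 222), [607.0, -152.0]), ((222, 239), [618.0, -256.0]), ((215, 235), [598.0, -266.0]), ((212, 226), [565.0, -263.0]), ((214, 223), [556.0, -256.0]), ((258, 208), [551.0, -146.0])]
scene [((364, 176), [554.0, 156.0]), ((362, 184), [583.0, 131.0]), ((341, 193), [592.0, 63.0]), ((329, 194), [581.0, 34.0]), ((321, 185), [537.0, 35.0]), ((355, 171), [521.0, 148.0])]
side [((330, 257), [557.0, -141.0]), ((340, 257), [579.0, -143.0]), ((342, 259), [583.0, -149.0]), ((355, 301), [593.0, -258.0]), ((353, 310), [585.0, -278.0]), ((350, 312), [578.0, -282.0]), ((339, 314), [556.0, -285.0]), ((335, 307), [550.0, -268.0]), ((325, 267), [543.0, -167.0]), ((325, 260), [545.0, -148.0])]
side [((315, 170), [557.0, 157.0]), ((323, 204), [562.0, 26.0]), ((309, 207), [526.0, 19.0]), ((301, 183), [514.0, 109.0]), ((301, 172), [518.0, 153.0])]
```

View pics/scene_c.png

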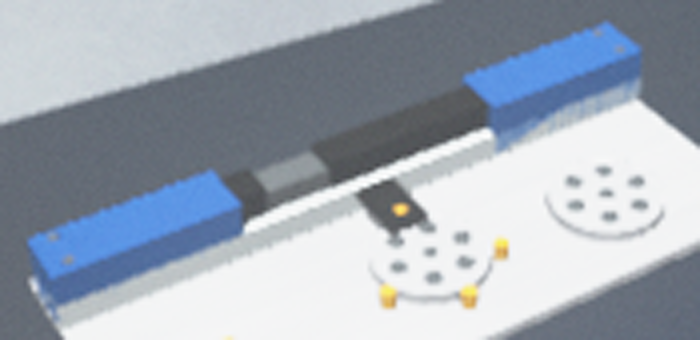

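View pics/side_c.png

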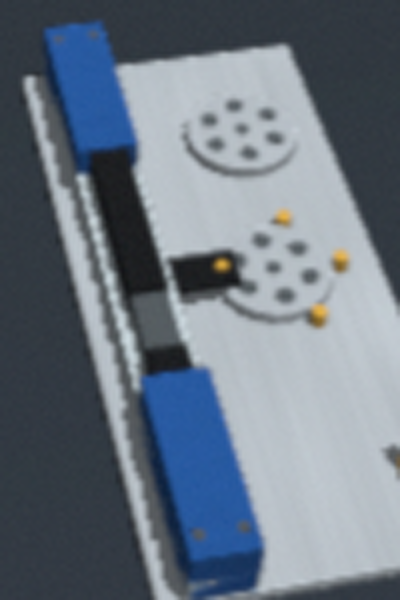

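The crops show the strip between the blocks. A grey patch, the key in the notch, is at scene crop (290,172) and side crop (155,320). Next I'll cast the block-top corners and the patch corners to rays.

```bash
python3 - <<'E'
from h import *
import pickle
C=dict(scene=((205,165),[[(213,170),(240,208)],[(465,78),(492,107)],[(30,240),(55,275)],[(608,22),(641,47)]],[[(250,165),(266,193)],[(312,149),(328,176)]]),
 side=((290,165),[[(142,376),(208,369)],[(78,166),(135,155)],[(183,558),(262,543)],[(45,28),(102,22)]],[[(142,350),(185,345)],[(132,293),(166,289)]]))
for n,((x0,y0),B,K) in C.items():
    f=pickle.load(open(n+".pkl","rb"))
    P=lambda p,z: ray(f,x0+p[0]/4,y0+p[1]/4,z)[:2]
    M=[(P(a,72.5)+P(b,72.5))/2 for a,b in B]
    W=[np.linalg.norm(P(a,72.5)-P(b,72.5)).round(1) for a,b in B]
    d=(M[1]+M[3]-M[0]-M[2]); 
    c=sum(M)/4; d/=np.linalg.norm(d)
    print(n,"c",c.round(1),"yaw",np.degrees(np.arctan2(-d[0],d[1])).round(2),"along",[((m-c)@d).round(1) for m in M],"W",W)
    print(" inner mid",((M[0]+M[1])/2).round(1),"key along",[[float(((P(p,z)-c)@d).round(1)) for p in k for z in (65,70)] for k in K])
    m=sum(M)/4
E
```

```text
scene c [561.  -52.7] yaw 5.43 along [np.float64(-91.5), np.float64(89.4), np.float64(-207.3), np.float64(209.4)] W [np.float64(41.7), np.float64(36.6), np.float64(36.5), np.float64(36.7)]
 inner mid [562.  -53.6] key along [[-65.1, -67.7, -69.6, -72.2], [-25.2, -28.1, -30.2, -33.1]]
side c [555.6 -56.9] yaw 5.3 along [np.float64(-88.5), np.float64(81.0), np.float64(-204.0), np.float64(211.5)] W [np.float64(37.2), np.float64(37.0), np.float64(41.7), np.float64(39.0)]
 inner mid [555.5 -60.7] key along [[-63.8, -67.6, -64.9, -68.7], [-21.3, -25.5, -22.1, -26.2]]
```

The rail origin is near (558.5, -55) with yaw 5.4°, and the block sizes agree with the given ones. I'll shut the gripper, turn it and travel over the strip.

send_rows(motion=[{"rz":0.147,"gripper":1},{"rz":0.147,"gripper":1},{"rz":0.147,"gripper":1},{"rz":0.147,"gripper":1},{"tx":0.054,"ty":-0.07,"gripper":1},{"tx":0.054,"ty":-0.07,"gripper":1},{"tx":0.054,"ty":-0.07,"gripper":1},{"tx":0.054,"ty":-0.07,"gripper":1},{"tx":0.054,"ty":-0.07,"gripper":1},{"tx":0.054,"ty":-0.07,"gripper":1},{"tx":0.054,"ty":-0.07,"gripper":1},{"tx":0.054,"ty":-0.07,"gripper":1}], grip_force=10)

```text
invalid input at $.motion[0]: expected keys tx, ty, tz, rx, ry, rz, gripper
```

send_rows(motion=[{"tx":0.054,"ty":-0.07,"gripper":1},{"tx":0.054,"ty":-0.07,"gripper":1},{"tx":0.054,"ty":-0.07,"gripper":1},{"tx":0.04,"ty":-0.07,"gripper":1},{"tx":0.03,"ty":-0.06,"gripper":1},{"gripper":1},{"gripper":1},{"gripper":1}])

```text
invalid input at $.motion[0]: expected keys tx, ty, tz, rx, ry, rz, gripper
```

```bash
python3 - <<'E'
from h import *
import pickle
s=env.state(); f=env.grab_frame("wrist"); save("w1",f); pickle.dump((s,f),open("w1.pkl","wb"))
print(s["time_s"],s["ee_pos"],s["ee_rot"],s["force"],s["gripper_width"]); print(f["T_tool_cam"])
E
```

```text
0.1 [ 224.20048574 -528.98935523  213.22180177] [-1.79909522e+02 -3.55349605e-03  2.29649653e+01] [ 0.23584736  0.15068319 -0.78492393] 91.24399928214203
[[ 5.89366506e-04 -9.54940196e-01 -2.96797699e-01  8.42706936e+01]
 [ 9.99999810e-01  6.16453286e-04  2.32606891e-06 -1.30707761e+00]
 [ 1.80740660e-04 -2.96797644e-01  9.54940378e-01 -1.70079153e+02]
 [ 0.00000000e+00  0.00000000e+00  0.00000000e+00  1.00000000e+00]]
```

View pics/w1.png

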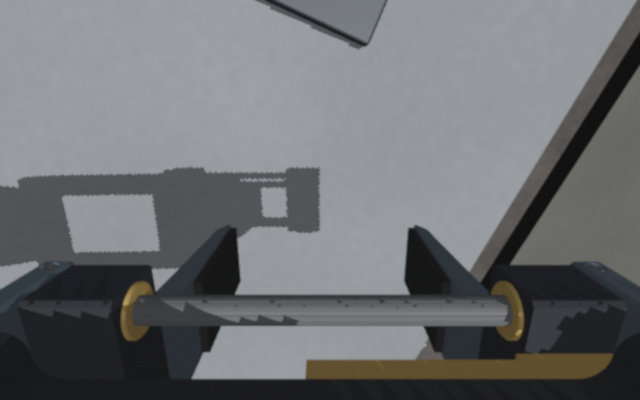

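The moves were refused because every row needs all the keys, so the picture only shows bare table. I'll resend with full rows.

send_rows(motion=[{"tx":0,"ty":0,"tz":0,"rx":0,"ry":0,"rz":0.147,"gripper":1},{"tx":0,"ty":0,"tz":0,"rx":0,"ry":0,"rz":0.147,"gripper":1},{"tx":0,"ty":0,"tz":0,"rx":0,"ry":0,"rz":0.147,"gripper":1},{"tx":0,"ty":0,"tz":0,"rx":0,"ry":0,"rz":0.147,"gripper":1},{"tx":0.054,"ty":-0.07,"tz":0,"rx":0,"ry":0,"rz":0,"gripper":1},{"tx":0.054,"ty":-0.07,"tz":0,"rx":0,"ry":0,"rz":0,"gripper":1},{"tx":0.054,"ty":-0.07,"tz":0,"rx":0,"ry":0,"rz":0,"gripper":1},{"tx":0.054,"ty":-0.07,"tz":0,"rx":0,"ry":0,"rz":0,"gripper":1},{"tx":0.054,"ty":-0.07,"tz":0,"rx":0,"ry":0,"rz":0,"gripper":1},{"tx":0.054,"ty":-0.07,"tz":0,"rx":0,"ry":0,"rz":0,"gripper":1},{"tx":0.054,"ty":-0.07,"tz":0,"rx":0,"ry":0,"rz":0,"gripper":1},{"tx":0.054,"ty":-0.07,"tz":0,"rx":0,"ry":0,"rz":0,"gripper":1}], grip_force=10)

```text
time_s: 1.65
ee_pos: [413.9, -229.3, 213.8]
ee_rot: [-180.0, 0.0, 5.3]
force: [0.4, -0.3, -0.6]
gripper_width: 0.3
gripper_force: 0.0
```

send_rows(motion=[{"tx":0.054,"ty":-0.07,"tz":0,"rx":0,"ry":0,"rz":0,"gripper":1},{"tx":0.054,"ty":-0.07,"tz":0,"rx":0,"ry":0,"rz":0,"gripper":1},{"tx":0.054,"ty":-0.07,"tz":0,"rx":0,"ry":0,"rz":0,"gripper":1},{"tx":0.04,"ty":-0.07,"tz":0,"rx":0,"ry":0,"rz":0,"gripper":1},{"tx":0.03,"ty":-0.06,"tz":0,"rx":0,"ry":0,"rz":0,"gripper":1},{"tx":0,"ty":0,"tz":0,"rx":0,"ry":0,"rz":0,"gripper":1},{"tx":0,"ty":0,"tz":0,"rx":0,"ry":0,"rz":0,"gripper":1},{"tx":0,"ty":0,"tz":0,"rx":0,"ry":0,"rz":0,"gripper":1}])

```text
time_s: 2.65
ee_pos: [512.8, -51.5, 213.9]
ee_rot: [180.0, 0.0, 5.3]
force: [0.0, 0.2, -0.3]
gripper_width: 0.4
gripper_force: 0.0
```

```bash
python3 - <<'E'
from h import *
import pickle
s=env.state(); f=env.grab_frame("wrist"); save("w2",f); pickle.dump((s,f),open("w2.pkl","wb"))
print(s["time_s"],s["ee_pos"],s["ee_rot"],s["force"],s["gripper_width"])
E
```

```text
2.65 [512.7641763  -51.50110975 213.90996107] [1.79981002e+02 1.66354000e-02 5.25104720e+00] [ 0.02167017  0.15399029 -0.28738276] 0.3659389598453954
```

View pics/w2.png

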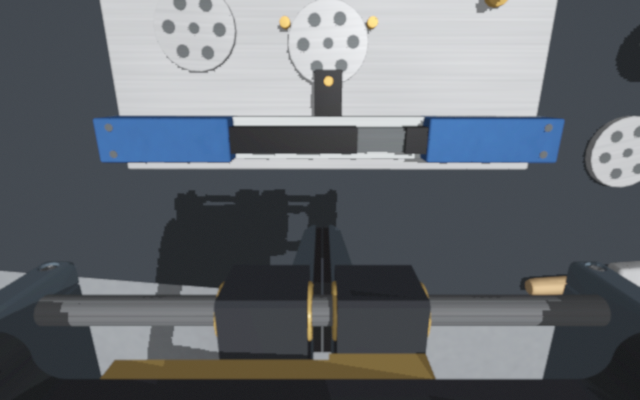

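The wrist view shows the rail squarely: left block columns 96–231, right block 427–562 (rows 119–161), strip rows 127–154 and the grey key at columns 357–406.

```bash
python3 - <<'E'
from h import *
import pickle
from scipy.spatial.transform import Rotation as Ro
s,f=pickle.load(open("w2.pkl","rb"))
F=200/np.tan(np.radians(f["vertical_fov"])/2);T=np.array(f["T_tool_cam"])
R=Ro.from_euler("xyz",s["ee_rot"],degrees=True).as_matrix()
def P(u,v,z):
    d=R@T[:3,:3]@[(u-f["cx"])/F,(v-f["cy"])/F,1]; o=s["ee_pos"]+R@T[:3,3]
    return (o+d*(z-o[2])/d[2])[:2]
im=f["frame"].astype(int)
for u in (260,320): print(u,[tuple(im[v,u]) and int(im[v,u].sum()) for v in range(112,172)])
print([int(im[140,u].sum()) for u in range(350,432)])
pt=dict(Lout=(95.5,140,72.5),Lin=(231.5,140,72.5),Rin=(427,140,72.5),Rout=(562,140,72.5),blkfar=(160,119,72.5),blknear=(160,161.5,72.5),sfar=(260,127,70),snear=(260,153.5,70),k1=(357,140,65),k2=(406,140,65),k1t=(357,140,70),k2t=(406,140,70))
for k,v in pt.items():
    p=P(*v); t=R.T@np.append(p-s["ee_pos"][:2],0); print(k,p.round(1),"tool",t[:2].round(1))
E
```

```text
260 [641, 646, 636, 573, 526, 619, 666, 670, 666, 663, 664, 666, 640, 500, 272, 148, 154, 166, 162, 164, 165, 162, 163, 162, 161, 160, 160, 162, 161, 162, 159, 157, 155, 159, 158, 156, 155, 157, 155, 156, 172, 263, 451, 608, 651, 633, 555, 585, 616, 623, 627, 628, 625, 626, 621, 592, 491, 340, 245, 227]
320 [200, 200, 202, 223, 403, 594, 656, 663, 662, 666, 666, 666, 639, 496, 274, 166, 185, 187, 189, 188, 190, 190, 189, 189, 189, 187, 184, 186, 183, 185, 183, 183, 184, 182, 181, 181, 179, 180, 177, 180, 200, 360, 539, 609, 643, 651, 625, 623, 628, 628, 629, 631, 627, 626, 628, 602, 501, 344, 246, 228]
[193, 193, 197, 198, 197, 201, 217, 280, 346, 372, 378, 379, 379, 379, 379, 380, 380, 382, 379, 380, 379, 382, 381, 381, 380, 379, 380, 379, 381, 381, 380, 380, 381, 381, 380, 378, 381, 380, 379, 377, 378, 378, 379, 379, 377, 377, 378, 376, 378, 379, 380, 377, 362, 291, 194, 135, 170, 194, 200, 202, 200, 199, 202, 202, 201, 203, 203, 200, 197, 199, 198, 200, 200, 198, 197, 199, 194, 202, 246, 306, 356, 377]
Lout [537.  156.3] tool [  43.1 -204.8]
Lin [548.3  34.5] tool [ 43.2 -82.4]
Rin [ 564.5 -140.6] tool [43.3 93.5]
Rout [ 575.6 -261.6] tool [ 43.4 215. ]
blkfar [560.9  97.7] tool [  61.6 -144.2]
blknear [522.6  99.5] tool [  23.6 -149.5]
sfar [561.8   9.9] tool [ 54.5 -56.6]
snear [537.9   8.9] tool [ 30.6 -57.9]
k1 [557.7 -78.8] tool [42.3 31.3]
k2 [ 561.9 -123.7] tool [42.3 76.4]
k1t [558.4 -78.2] tool [43.  30.7]
k2t [ 562.4 -122.4] tool [43.  75.2]
```

The views agree: strip centre at tool x +42.5, rail y=0 at tool y +5.5, notch at about tool y +31 to +75. I'll descend onto the solid strip at rail y of about +50 and sweep towards -y.

send_rows(motion=[{"tx":0.045,"ty":-0.045,"tz":0,"rx":0,"ry":0,"rz":0,"gripper":1},{"tx":0.04,"ty":-0.044,"tz":0,"rx":0,"ry":0,"rz":0,"gripper":1},{"tx":0,"ty":0,"tz":0.06,"rx":0,"ry":0,"rz":0,"gripper":1},{"tx":0,"ty":0,"tz":0.06,"rx":0,"ry":0,"rz":0,"gripper":1},{"tx":0,"ty":0,"tz":0.06,"rx":0,"ry":0,"rz":0,"gripper":1},{"tx":0,"ty":0,"tz":0.06,"rx":0,"ry":0,"rz":0,"gripper":1},{"tx":0,"ty":0,"tz":0.03,"rx":0,"ry":0,"rz":0,"gripper":1},{"tx":0,"ty":0,"tz":0.008,"rx":0,"ry":0,"rz":0,"gripper":1},{"tx":0,"ty":0,"tz":0,"rx":0,"ry":0,"rz":0,"gripper":1},{"tx":0,"ty":0,"tz":0,"rx":0,"ry":0,"rz":0,"gripper":1}])

```text
time_s: 3.95
ee_pos: [552.2, -2.4, 76.0]
ee_rot: [180.0, -0.1, 5.3]
force: [0.6, -0.4, 0.6]
gripper_width: 0.6
gripper_force: 0.0
```

send_rows(motion=[{"tx":0,"ty":0,"tz":0.004,"rx":0,"ry":0,"rz":0,"gripper":1},{"tx":0,"ty":0,"tz":0.004,"rx":0,"ry":0,"rz":0,"gripper":1},{"tx":0,"ty":0,"tz":0.002,"rx":0,"ry":0,"rz":0,"gripper":1},{"tx":0,"ty":0,"tz":0,"rx":0,"ry":0,"rz":0,"gripper":1}])

```text
time_s: 4.45
ee_pos: [551.3, -2.3, 70.3]
ee_rot: [180.0, 0.0, 5.3]
force: [0.3, 1.3, 3.5]
gripper_width: 0.3
gripper_force: 1.8
```

send_rows(motion=[{"tx":0,"ty":0,"tz":0.002,"rx":0,"ry":0,"rz":0,"gripper":1},{"tx":0,"ty":0,"tz":0,"rx":0,"ry":0,"rz":0,"gripper":1}])

```text
time_s: 4.7
ee_pos: [551.3, -2.3, 70.2]
ee_rot: [180.0, -0.0, 5.3]
force: [-4.0, 1.0, 10.7]
gripper_width: 0.3
gripper_force: 5.0
```

Contact at z ≈ 70.2, as expected. I'll ease off slightly and sweep.

send_rows(motion=[{"tx":0,"ty":0.006,"tz":-0.001,"rx":0,"ry":0,"rz":0,"gripper":1},{"tx":0,"ty":0.01,"tz":0,"rx":0,"ry":0,"rz":0,"gripper":1},{"tx":0,"ty":0.01,"tz":0,"rx":0,"ry":0,"rz":0,"gripper":1},{"tx":0,"ty":0.01,"tz":0,"rx":0,"ry":0,"rz":0,"gripper":1},{"tx":0,"ty":0.01,"tz":0,"rx":0,"ry":0,"rz":0,"gripper":1},{"tx":0,"ty":0.01,"tz":0,"rx":0,"ry":0,"rz":0,"gripper":1}])

```text
time_s: 5.45
ee_pos: [554.9, -29.7, 70.3]
ee_rot: [-179.9, -0.1, 5.3]
force: [-0.1, 4.1, 6.2]
gripper_width: 0.5
gripper_force: 3.0
```

send_rows(motion=[{"tx":0,"ty":0.01,"tz":0,"rx":0,"ry":0,"rz":0,"gripper":1},{"tx":0,"ty":0.01,"tz":0,"rx":0,"ry":0,"rz":0,"gripper":1},{"tx":0,"ty":0.01,"tz":0,"rx":0,"ry":0,"rz":0,"gripper":1},{"tx":0,"ty":0.01,"tz":0,"rx":0,"ry":0,"rz":0,"gripper":1},{"tx":0,"ty":0.01,"tz":0,"rx":0,"ry":0,"rz":0,"gripper":1},{"tx":0,"ty":0.01,"tz":0,"rx":0,"ry":0,"rz":0,"gripper":1}])

```text
time_s: 6.2
ee_pos: [557.6, -59.6, 70.3]
ee_rot: [-179.9, -0.1, 5.3]
force: [-0.1, 4.0, 5.3]
gripper_width: 0.4
gripper_force: 3.1
```

send_rows(motion=[{"tx":0,"ty":0.01,"tz":0,"rx":0,"ry":0,"rz":0,"gripper":1},{"tx":0,"ty":0.01,"tz":0,"rx":0,"ry":0,"rz":0,"gripper":1},{"tx":0,"ty":0.01,"tz":0,"rx":0,"ry":0,"rz":0,"gripper":1},{"tx":0,"ty":0.01,"tz":0,"rx":0,"ry":0,"rz":0,"gripper":1},{"tx":0,"ty":0.01,"tz":0,"rx":0,"ry":0,"rz":0,"gripper":1}])

```text
time_s: 6.82
ee_pos: [559.9, -84.4, 70.2]
ee_rot: [-179.9, -0.1, 5.3]
force: [-0.9, 3.5, 5.0]
gripper_width: 0.3
gripper_force: 2.4
```

send_rows(motion=[{"tx":0,"ty":0.006,"tz":0,"rx":0,"ry":0,"rz":0,"gripper":1},{"tx":0,"ty":0.006,"tz":0,"rx":0,"ry":0,"rz":0,"gripper":1}])

```text
time_s: 7.08
ee_pos: [559.3, -91.3, 69.0]
ee_rot: [180.0, 0.0, 5.3]
force: [-0.3, 0.0, 0.2]
gripper_width: 0.4
gripper_force: 0.0
```

send_rows(motion=[{"tx":0,"ty":0.006,"tz":0,"rx":0,"ry":0,"rz":0,"gripper":1},{"tx":0,"ty":0.006,"tz":0,"rx":0,"ry":0,"rz":0,"gripper":1}])

```text
time_s: 7.32
ee_pos: [560.0, -97.2, 69.2]
ee_rot: [180.0, 0.0, 5.3]
force: [0.3, -0.7, 0.1]
gripper_width: 0.8
gripper_force: 0.0
```

The force vanished and the tip dropped to 69.0 between rail y -32 and -38, so that's the notch. I'll centre in it and press.

send_rows(motion=[{"tx":0,"ty":0.006,"tz":0,"rx":0,"ry":0,"rz":0,"gripper":1},{"tx":0,"ty":0,"tz":0.004,"rx":0,"ry":0,"rz":0,"gripper":1},{"tx":0,"ty":0,"tz":0.004,"rx":0,"ry":0,"rz":0,"gripper":1},{"tx":0,"ty":0,"tz":0.003,"rx":0,"ry":0,"rz":0,"gripper":1},{"tx":0,"ty":0,"tz":0,"rx":0,"ry":0,"rz":0,"gripper":1}])

```text
time_s: 7.95
ee_pos: [560.4, -99.9, 64.1]
ee_rot: [180.0, 0.0, 5.3]
force: [-0.9, 1.3, 2.6]
gripper_width: 0.3
gripper_force: 1.2
```

send_rows(motion=[{"tx":0,"ty":0,"tz":0.003,"rx":0,"ry":0,"rz":0,"gripper":1},{"tx":0,"ty":0,"tz":0.003,"rx":0,"ry":0,"rz":0,"gripper":1},{"tx":0,"ty":0,"tz":0.003,"rx":0,"ry":0,"rz":0,"gripper":1},{"tx":0,"ty":0,"tz":0,"rx":0,"ry":0,"rz":0,"gripper":1}])

```text
time_s: 8.45
ee_pos: [560.4, -99.9, 59.5]
ee_rot: [180.0, 0.0, 5.3]
force: [-1.1, 0.0, 4.9]
gripper_width: 0.7
gripper_force: 2.4
```

send_rows(motion=[{"tx":0,"ty":0,"tz":0.003,"rx":0,"ry":0,"rz":0,"gripper":1},{"tx":0,"ty":0,"tz":0.002,"rx":0,"ry":0,"rz":0,"gripper":1},{"tx":0,"ty":0,"tz":0.002,"rx":0,"ry":0,"rz":0,"gripper":1},{"tx":0,"ty":0,"tz":0,"rx":0,"ry":0,"rz":0,"gripper":1}])

```text
time_s: 8.95
ee_pos: [560.5, -99.9, 57.2]
ee_rot: [180.0, -0.0, 5.3]
force: [-3.5, 0.4, 12.4]
gripper_width: 0.7
gripper_force: 5.8
```

The tip is 13.0 mm below the strip top (57.2 against 70.2), with 12 N against the 7 N spring, so the key is on its stop. I'll check the reed stop in the side view.

```bash
python3 - <<'E'
from h import *
f=env.grab_frame("side"); g=env.grab_frame("scene")
a=cv2.resize(f["frame"][165:315,290:420],None,fx=3,fy=3); b=cv2.resize(g["frame"][150:260,205:320],None,fx=3,fy=3)
b=cv2.copyMakeBorder(b,0,a.shape[0]-b.shape[0],0,0,cv2.BORDER_CONSTANT)
cv2.imwrite("pics/end.png",np.hstack([a,b])[:,:,::-1]); print(env.state()["force"],env.state()["ee_pos"])
E
```

```text
[-3.49575413  0.21540184 12.0775362 ] [560.46021749 -99.94905228  57.19573636]
```

View pics/end.png

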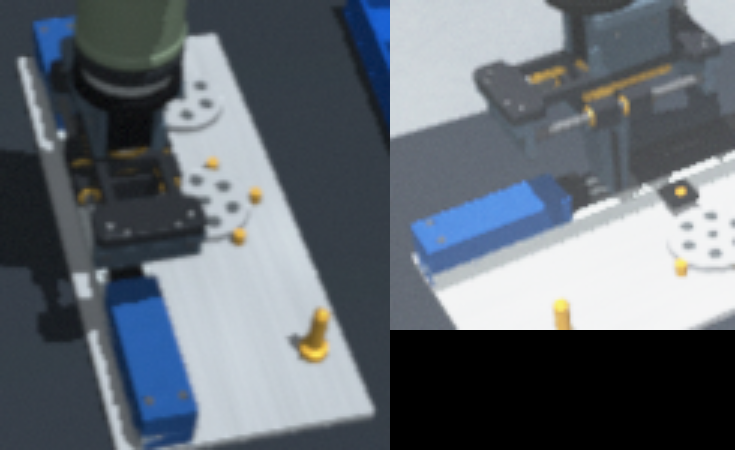

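The right half shows the black stop, at (678,193), drawn clear of the valve plate at (705,235), and everything else is in place. Handing in.

```bash
python3 -c "
from workcell import env; print(env.job_done())"
```

```text
the job is handed in; nothing more can be done
None
```

I found the notch by sweeping a shut fingertip along the strip, and handed the job in with the tip still holding the key fully down at about 12 N and the reed stop drawn back clear of the valve plate. I started the sweep near rail y +50 mm instead of `edge_start`, because the images put the notch too close to that end.

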